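# Sort inspected culture cassettes and stack the passed one on a spacer

### The job

Two culture cassettes wait on the sloping inspection stand: the one with the round tag has passed, the one with the bar tag is rejected. Lay the vented spacer plate squarely on the cassette already in the started nest and then set the passed cassette squarely on the plate; put the rejected cassette flat into the empty nest. Set the cassettes down without dropping them, and leave the glassware and other things on the bench where they are.

Things in the scene. Friction and masses are not known exactly. Their poses are not given: they have to be found in the camera images.
- cassette_disc: white plastic box 70 (x) x 50 (y) x 34 mm (z), top with a 6 mm deep window inside a 4 mm rim; origin at the centre of its underside, z out of its top; about 120 g, alike either way round. A black round disc tag, 30 mm across, lies in its window: passed. It starts on the slope of the stand with its z square to the slope, resting against the lip; either side of the stand.
- cassette_bar: white plastic box 70 (x) x 50 (y) x 34 mm (z), top with a 6 mm deep window inside a 4 mm rim; origin at the centre of its underside, z out of its top; about 120 g, alike either way round. A black bar tag, 54 x 9 mm along x, lies in its window: rejected. It starts on the stand beside the other; which of the two sides is not fixed.
- cassette_first: white plastic box 70 (x) x 50 (y) x 34 mm (z), top with a 6 mm deep window inside a 4 mm rim; origin at the centre of its underside, z out of its top; about 120 g, alike either way round. Passed (round tag) and already lying in the started nest, loose in it with 4 mm play all round: the first layer, whose rim carries the spacer. It stays there.
- spacer: vented spacer plate of steel-grey metal with nine dark vent spots, 80 (x) x 60 (y) x 5 mm (z), about 70 g, loose; origin at the centre of its underside. It starts lying flat on the spacer block, its long sides overhanging the block by 15 mm each.
- block: fixed grey block 60 (x) x 30 (y) x 32 mm high under the spacer plate; origin at the centre of its underside.
- stand: fixed aluminium inspection stand, x from -52 to 72 mm, 264 mm wide (y), 176 mm high; origin on the bench under the middle of the slope, z up. Its 220 mm wide slope faces its -x side (the robot) and rises towards +x at 30 degrees from level. The two cassettes lie on it about 105 mm apart in y; a lip standing 8 mm out of the slope at its low edge holds them.
- slope (a point): the point on the slope's surface midway between the cassettes, 55 mm above the bench straight over the stand's origin; axes as the stand's.
- lamp (a point): middle of the underside of the white lamp bar that hangs over the slope's upper half; axes as the stand's. The bar is 48 mm deep (x), 262 mm wide (y), 20 mm thick, 157 mm above the bench, on a post at each end, 18 mm towards +x. A gripper tilted square to the slope clears it, and a cassette drawn out square to the slope does too.
- nest_started: fixed shallow dark steel nest, outside 86 (x) x 66 (y) x 10 mm high, walls 4 mm, floor 4 mm thick, inside 78 x 58 mm; origin at the centre of its underside. The started nest is the one that already holds a cassette; it may be on the left or on the right.
- nest_empty: fixed nest of the same shape and size, origin likewise, with nothing in it: for the rejected cassette. On the other side from the started nest.
- dish: bystander: clear round dish with an amber floor, 58 mm across, 17 mm high; origin at the centre of its underside.
- jar: bystander: small jar with a blue cap, 44 mm across, 50 mm high; origin at the centre of its underside.
- reagent: bystander: white bottle, 60 mm across, 120 mm high; origin at the centre of its underside.
- tipbox: bystander: blue and grey pipette tip box, 89 x 119 x 65 mm high; origin at the centre of its underside.
- timer: bystander: flat white bench timer, 70 x 70 x 30 mm high; origin at the centre of its underside.
- beaker: bystander: glass beaker, 66 mm across, 70 mm high; origin at the centre of its underside.

How it is judged:
By the outcome, as a careful person would: the job done as asked, in the order asked, and still so for the second after the job is handed in, with the robot touching nothing.
It also fails if it takes over 72 s, if anything falls off the work surface, if the arm or the gripper's body presses on something with over 40 N, if the wrist force passes 120 N, or if a joint passes its speed limit or range.

### The arm

A 6-joint arm with a two-finger parallel gripper is mounted at the origin on the work surface. World frame = base frame: x ahead of the robot, y to its left, z up, the work surface at z = 0. Lengths are in mm, angles in rad, forces in N, time in s.
With the tool pointing down it reaches from about 350 to 975 mm from the base axis. Payload 7.1 kg.
Tool frame: the origin (TCP) lies on the front face of the gripper's body, between the roots of the fingers; the fingertips stand 80 mm ahead of it and the grasp point (between the pads) lies 61 mm ahead of it (env.tips_ahead is the distance from the TCP to the fingertips, in mm); z points along the fingers, y is the line along which they close (so a half turn about z gives the same grasp; the last joint's range is limited). The gripper opens to 88 mm and grips with 3 to 60 N. Pads are 20 mm wide; open, the fingers measure 115 mm over their backs; the gripper's body (75 mm by 178 mm) begins 61 mm behind the grasp point.
Start: joints at [-1.246, 0.423, 1.63, -0, 1.089, -0.019], TCP at [210.684, -588.403, 302.675] pointing down, gripper open.
Joint ranges: [-3, 3], [-0.9, 2.11], [0.09, 2.58], [-1.31, 4.45], [0.11, 2.69], [-2.54, 2.54]. Speed limits (rad/s): [2.39, 2.39, 3.01, 3.14, 3.14, 3.14].

### API

Orientations are given as a unit quaternion [x, y, z, w].
In Python, from station import env, set_gripper, viewer, workorder gives the robot as it stands. Calls block until the motion is done:
- env.reach(position, orientation): joint-space move of the TCP to a pose.
- env.move_l(position, rot=None, rate=150, f_stop=None): straight line of the TCP; rot=None keeps the orientation; rate is the mean speed in mm/s. With f_stop (N) it stops when the force on the tool has changed by that much, and returns True; else False.
- env.move_joints(angles): joint-space move.
- set_gripper(opening): finger opening in mm; the grip force is fixed at half the most; returns when the fingers have stopped.
- env.hold(seconds).
- env.ik(position, orientation): joint angles nearest the present ones, or None.
- env.read_state(): the state.
- viewer.camera(name): name is "scene" or "top" or "wrist"; returns the picture (420x560x3 uint8, blue, green, red); there is no depth.
- viewer.camera_params(name): a dict with "fx", "fy", "cx", "cy" (pixels), "dist" ([k1, k2, p1, p2, k3] as OpenCV has them; the pictures are not rectified), "pose" (4x4, takes a point from camera to world coordinates); the wrist camera has in their place "tool_from_camera" (4x4, takes a point from camera to tool coordinates, whose origin is the TCP and whose axes are the flange's). Camera axes: x right, y up, looking along -z (the intrinsics and any distortion apply to the point x, -y, -z); pixel columns grow to the right and rows downward; lengths in mm; the calibration is good to about 2 mm. A picture is of the moment at which its call begins: read the wrist's pose just before it. camera_params takes no time and is no camera call.
A pose or a line that the arm cannot do raises env.IKError and nothing moves.
- workorder.sign_off(): hands the job in; it is judged then, once.
The state is a dict: "time_s": time; "qpos": joint angles; "dq": joint speeds; "tau": joint torques, N m; "tool_pos": TCP position; "orientation": TCP orientation; "force": force on the tool from outside, world axes, zero at the start; "wrist_torque": the same for the moment, N m; "width": finger opening in mm; "grip_force": force on a finger pad.
Only numpy, scipy, OpenCV 4.12 (cv2) and the standard library are available. Lean on these libraries where they do the work, as an engineer would, in place of code of your own. Each camera call takes 0.05 s, during which the arm holds its last target. There are 200 camera calls.

## Working session

There is one attempt and no reset: what is moved stays moved. The work goes in short steps, each a Python script; the robot and the scene stay as the last script left them, time stands still between calls to the robot, and variables do not carry over. Pictures are saved under pics/ and viewed, at most 10 in all, crops included, and the job is handed in when it is done.

```bash
ls; mkdir -p pics; python3 - <<'E'
from station import env, viewer
import cv2, numpy as np
for n in ("scene","top"):
    cv2.imwrite(f"pics/{n}0.png",viewer.camera(n)); p=viewer.camera_params(n); print(n,{k:np.round(v,3).tolist() for k,v in p.items()})
p=viewer.camera_params("wrist");print({k:np.round(v,3).tolist() for k,v in p.items()})
print(env.read_state())
E
```

```text
pics
scene {'fx': 477.456, 'fy': 477.456, 'cx': 274.242, 'cy': 208.194, 'dist': [-0.007, 0.0, 0.0, 0.0, 0.0], 'pose': [[0.767, -0.408, 0.496, 1157.294], [0.642, 0.473, -0.603, -764.186], [0.012, 0.781, 0.625, 895.979], [0.0, 0.0, 0.0, 1.0]]}
top {'fx': 484.112, 'fy': 484.112, 'cx': 286.59, 'cy': 218.284, 'dist': [0.048, 0.0, 0.0, 0.0, 0.0], 'pose': [[-0.003, 0.985, -0.172, 305.983], [-1.0, -0.002, 0.005, -3.815], [0.005, 0.172, 0.985, 1478.908], [0.0, 0.0, 0.0, 1.0]]}
{'fx': 308.443, 'fy': 308.443, 'cx': 278.679, 'cy': 209.461, 'dist': [-0.054, 0.0, 0.0, 0.0, 0.0], 'tool_from_camera': [[0.0, 0.96, 0.279, 76.83], [1.0, -0.0, -0.0, -1.094], [-0.0, 0.279, -0.96, -82.995], [0.0, 0.0, 0.0, 1.0]]}
{'time_s': 0.1, 'qpos': array([-1.24597136e+00,  4.23751812e-01,  1.63059217e+00, -2.01110141e-05,
        1.08862371e+00, -1.89817815e-02]), 'dq': array([-0.00019712, -0.00069317, -0.00020282, -0.0005369 ,  0.00082954,
       -0.00160962]), 'tau': array([-2.75267321e-04, -5.45613778e+01, -2.74322391e+01,  6.44823234e-02,
        1.87933375e-02, -3.02415219e-05]), 'tool_pos': array([ 210.5775474 , -588.04321964,  301.99564756]), 'orientation': array([ 9.85259933e-01,  1.71062537e-01, -1.13529678e-04, -6.78142684e-04]), 'force': array([ 0.02834235, -0.00326023, -0.54539606]), 'wrist_torque': array([-0.00464232, -0.01353072,  0.00320962]), 'grip_force': 0.0, 'width': 87.8751803957573}
```

View pics/scene0.png

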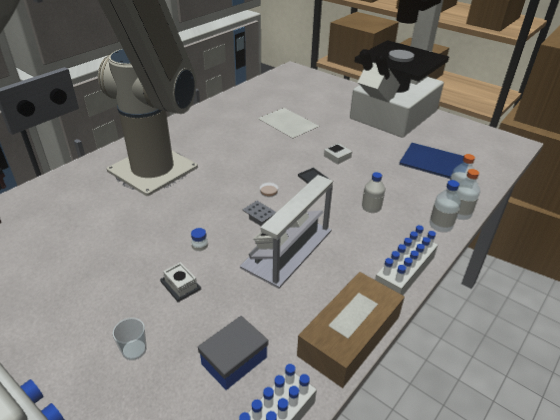

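View pics/top0.png

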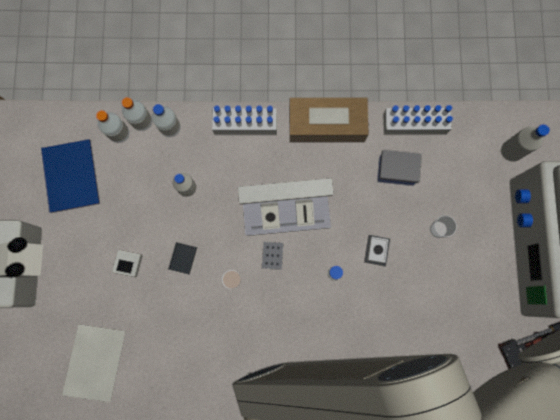

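Scene: stand in the top view around (287,205), disc cassette at (270,216) on the left and bar cassette at (305,214) on the right. The spacer is at (272,255), the started nest at (377,250), the empty nest at (183,258), the dish at (231,279) and the jar at (336,272). Next I convert these to rough positions, then look from the wrist.

```bash
cat > h.py <<'E'
from station import env, set_gripper, viewer, workorder
import cv2, numpy as np
from scipy.spatial.transform import Rotation as R
def rays(p, pose, px):
    K=np.array([[p['fx'],0,p['cx']],[0,p['fy'],p['cy']],[0,0,1]])
    u=cv2.undistortPoints(np.array(px,float).reshape(-1,1,2),K,np.array(p['dist'])).reshape(-1,2)
    d=np.c_[u[:,0],-u[:,1],-np.ones(len(u))]@pose[:3,:3].T
    return pose[:3,3],d
def onplane(p,pose,px,pt,n=(0,0,1)):
    o,d=rays(p,pose,px); n=np.array(n,float)
    return o+d*(((np.array(pt,float)-o)@n)/(d@n))[:,None]
def tool(yaw,tilt=0):
    """tool pointing down, tool x horizontal at yaw; then tilted about tool y"""
    x=np.array([np.cos(yaw),np.sin(yaw),0]);z=np.array([0,0,-1.]);y=np.cross(z,x)
    return (R.from_matrix(np.c_[x,y,z])*R.from_euler('y',tilt)).as_quat()
def snap(name):
    s=env.read_state(); T=np.eye(4);T[:3,:3]=R.from_quat(s['orientation']).as_matrix();T[:3,3]=s['tool_pos']
    img=viewer.camera('wrist'); p=viewer.camera_params('wrist'); pose=T@np.array(p['tool_from_camera'])
    cv2.imwrite(f'pics/{name}.png',img); np.save(f'pics/{name}.npy',pose)
    return img,p,pose
E
python3 - <<'E'
from h import *
p=viewer.camera_params('top');P=np.array(p['pose'])
for n,px,z in [('disc',(270,216),90),('bar',(305,214),90),('spacer',(272,255),37),('started',(377,250),38),('empty',(183,258),5),('dish',(231,279),5),('jar',(336,272),50),('reagent',(181,179),120),('tipbox',(401,166),65),('beaker',(443,226),60)]:
    print(n,onplane(p,P,px,(0,0,z)).round(0))
for yaw in (0,np.pi,np.pi/2,-np.pi/2): print(yaw, env.ik([480,30,330],tool(yaw)))
E
```

```text
disc [[555.  38.  90.]]
bar [[561. -65.  90.]]
spacer [[446.  33.  37.]]
started [[ 460. -281.   38.]]
empty [[441. 304.   5.]]
dish [[377. 157.   5.]]
jar [[ 395. -156.   50.]]
reagent [[658. 293. 120.]]
tipbox [[ 712. -356.   65.]]
beaker [[ 529. -473.   60.]]
0 [ 3.76728977e-02  1.74522538e-01  1.91394558e+00 -4.44089210e-16
  1.05312454e+00  1.60846922e+00]
3.141592653589793 [ 3.76728977e-02  1.74522538e-01  1.91394558e+00 -4.44089210e-16
  1.05312454e+00 -1.53312343e+00]
1.5707963267948966 [ 3.76728977e-02  1.74522538e-01  1.91394558e+00 -4.44089210e-16
  1.05312454e+00  3.76728977e-02]
-1.5707963267948966 None
```

```bash
python3 - <<'E'
from h import *
env.reach([450,-281,260],tool(np.pi)); snap('started')
env.reach([440,20,290],tool(np.pi)); snap('spacer')
env.reach([435,-13,275],tool(np.pi,-np.pi/6)); snap('slope')
env.reach([430,304,260],tool(np.pi)); snap('empty')
print(env.read_state()['time_s'])
a=[cv2.imread(f'pics/{n}.png') for n in('started','spacer','slope','empty')]
m=np.vstack([np.hstack(a[:2]),np.hstack(a[2:])]); cv2.imwrite('pics/m.png',cv2.resize(m,(800,600),interpolation=cv2.INTER_AREA))
E
```

```text
5.2167
```

View pics/m.png

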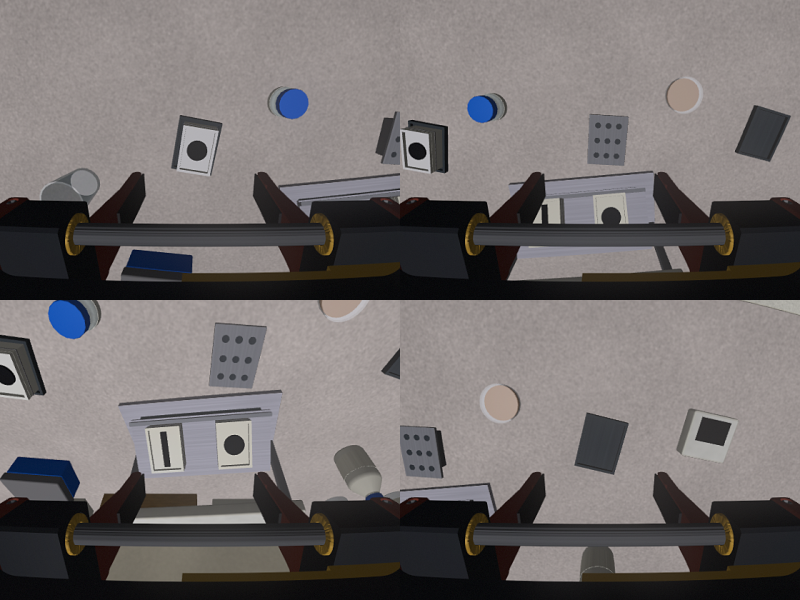

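Clear views, in montage coordinates: started cassette (197,148), spacer (608,138), bar cassette (165,450), disc cassette (234,445), empty nest (602,443). Next I segment at full resolution and overlay the outlines.

```bash
python3 - <<'E'
from h import *
# full-res crops: name,(cx,cy)
C=[('started',276,207),('spacer',291,193),('slope',275,212),('empty',282,200)]
out=[]
for n,cx,cy in C:
    im=cv2.imread(f'pics/{n}.png'); w,h=(66,50) if n!='slope' else (100,75)
    c=im[cy-h:cy+h,cx-w:cx+w]; out.append(cv2.resize(c,(400,300),interpolation=cv2.INTER_CUBIC))
    hsv=cv2.cvtColor(im,cv2.COLOR_BGR2GRAY); print(n,np.percentile(c.reshape(-1,3),[5,25,50,75,95],axis=0).round().tolist())
cv2.imwrite('pics/c.png',np.vstack([np.hstack(out[:2]),np.hstack(out[2:])]))
E
```

```text
started [[51.0, 49.0, 50.0], [138.0, 140.0, 147.0], [143.0, 145.0, 152.0], [148.0, 150.0, 158.0], [184.0, 180.0, 182.0]]
spacer [[101.0, 98.0, 99.0], [116.0, 109.0, 109.0], [141.0, 143.0, 151.0], [145.0, 147.0, 154.0], [150.0, 151.0, 159.0]]
slope [[36.0, 37.0, 41.0], [121.0, 117.0, 117.0], [159.0, 152.0, 154.0], [166.0, 158.0, 165.0], [186.0, 194.0, 196.0]]
empty [[62.0, 58.0, 56.0], [65.0, 61.0, 59.0], [142.0, 144.0, 152.0], [146.0, 148.0, 156.0], [151.0, 153.0, 161.0]]
```

View pics/c.png

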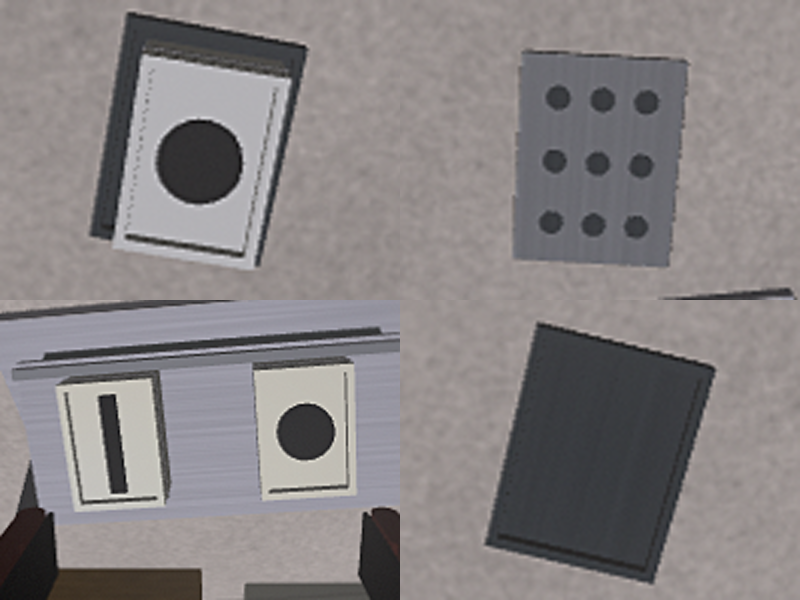

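The crops show the rims, tags and nest edges cleanly. Next I project the contours onto planes, check their sizes, and cross-check against the top camera.

```bash
cat >> h.py <<'E'
def blobs(mask,amin):
    cs,_=cv2.findContours(mask.astype(np.uint8),cv2.RETR_EXTERNAL,cv2.CHAIN_APPROX_NONE)
    return [c for c in cs if cv2.contourArea(c)>amin]
def cen(c):
    m=cv2.moments(c); return np.array([m['m10'],m['m01']])/m['m00']
def rect(p,pose,c,z):
    """contour seen on level plane z -> centre, size, yaw of the long side"""
    w=onplane(p,pose,c.reshape(-1,2),(0,0,z))[:,:2].astype(np.float32)
    b=cv2.boxPoints(cv2.minAreaRect(w)); e1,e2=b[1]-b[0],b[2]-b[1]
    L=e1 if np.linalg.norm(e1)>np.linalg.norm(e2) else e2
    a=np.arctan2(L[1],L[0]); a=(a+np.pi/2)%np.pi-np.pi/2
    return b.mean(0),sorted([np.linalg.norm(e1),np.linalg.norm(e2)]),a
def tri(obs):
    A=np.zeros((3,3));b=np.zeros(3);
    for o,d in obs:
        d=d/np.linalg.norm(d);M=np.eye(3)-np.outer(d,d);A+=M;b+=M@o
    x=np.linalg.solve(A,b); return x,[np.linalg.norm(np.cross(x-o,d/np.linalg.norm(d))) for o,d in obs]
def near(cs,x,y): return min(cs,key=lambda c:np.hypot(*(cen(c)-[x,y])))
E
python3 - <<'E'
from h import *
pw=viewer.camera_params('wrist');pt=viewer.camera_params('top');PT=np.array(pt['pose'])
I={n:cv2.imread(f'pics/{n}.png').astype(int) for n in('started','spacer','slope','empty','top0')}
G={n:i.mean(2) for n,i in I.items()};Q={n:np.load(f'pics/{n}.npy') for n in('started','spacer','slope','empty')}
sh=lambda r:(r[0].round(1),np.round(r[1],1),round(r[2],4))
c=near(blobs(G['started']>166,500),276,207);print('started cass',sh(rect(pw,Q['started'],c,38)))
c=near(blobs(G['started']<70,100),275,203);
dk=near(blobs(G['started'][:,:][150:240]<60,150),266,50) 
d=[c for c in blobs(G['started']<60,200) if abs(cen(c)[0]-276)<30 and abs(cen(c)[1]-207)<30]
for c in d: print('dark',cen(c).round(1),cv2.contourArea(c),onplane(pw,Q['started'],cen(c),(0,0,33)).round(1))
c=near(blobs(G['spacer']<130,1500),291,193);print('spacer',sh(rect(pw,Q['spacer'],c,37)))
c=near(blobs(G['empty']<105,1500),282,200);print('empty z0',sh(rect(pw,Q['empty'],c,0)),'z10',sh(rect(pw,Q['empty'],c,10)))
# slope tags
S=G['slope']<80
for n,w,t in(('disc',(327,203),(270,216)),('bar',(231,210),(305,214))):
    cw=near(blobs(S,60),*w); 
    g=G['top0'];y,x=t[1],t[0];k=g[y-9:y+10,x-9:x+10];m=np.clip(150-k,0,None);m[k>140]=0
    yy,xx=np.mgrid[y-9:y+10,x-9:x+10];
    mm=cv2.connectedComponents((m>0).astype(np.uint8))[1];m=np.where(mm==mm[9,9],m,0)
    ct=np.array([(xx*m).sum(),(yy*m).sum()])/m.sum()
    o1,d1=rays(pw,Q['slope'],cen(cw));o2,d2=rays(pt,PT,ct)
    X,e=tri([(o1,d1[0]),(o2,d2[0])]);print(n,cen(cw).round(1),cv2.contourArea(cw),ct.round(2),X.round(1),np.round(e,1))
E
```

```text
started cass (array([ 464.7, -283.9], dtype=float32), array([49.9, 70. ], dtype=float32), np.float32(-0.1681))
dark [275.6 210.5] 572.0 [[ 464.6 -283.6   33. ]]
spacer (array([446.4,  32.8], dtype=float32), array([60.9, 81. ], dtype=float32), np.float32(-0.0598))
empty z0 (array([444.4, 306.6], dtype=float32), array([68.2, 90.2], dtype=float32), np.float32(-0.2454)) z10 (array([441.8, 306.5], dtype=float32), array([66.2, 87.6], dtype=float32), np.float32(-0.2454))
disc [327.5 202.5] 589.0 [270.02 216.75] [554.1  37.9  82.4] [0.2 0.2]
bar [231.1 208.4] 338.5 [304.65 213.39] [564.2 -63.7  80.8] [0.2 0.2]
```

```bash
cat > a.py <<'E'
from h import *
def go(x,y,z,yaw,**k): return env.move_l([x,y,z],tool(np.pi+yaw),**k)
E
python3 - <<'E'
from a import *
# slope geometry from the stored picture
p=viewer.camera_params('wrist');im=cv2.imread('pics/slope.png').astype(int);P=np.load('pics/slope.npy')
m=(im.mean(2)>170)&(im[...,1]-im[...,0]>2)
tags={'disc':((327,203),(554.1,37.9,82.4)),'bar':((231,210),(564.2,-63.7,80.8))}
for s in(0.06,0.1):
    ex=R.from_euler('z',s).as_matrix()@R.from_euler('y',-30,degrees=True).as_matrix() # cols: upslope, y, normal
    for n,(px,t) in tags.items():
        c=cv2.convexHull(near(blobs(m,800),*px)); q=np.array(t)+5.5*ex[:,2]
        w=(onplane(p,P,c.reshape(-1,2),q,ex[:,2])-q)@ex
        (cx,cy),sz,_=cv2.minAreaRect(w[:,:2].astype(np.float32)); b=cv2.boxPoints(cv2.minAreaRect(w[:,:2].astype(np.float32)))
        e=max(b[1]-b[0],b[2]-b[1],key=np.linalg.norm); a=(np.degrees(np.arctan2(e[1],e[0]))+90)%180-90
        print(s,n,'off',round(cx,1),round(cy,1),'size',np.round(sz,1),'deg',round(a,2))
# spacer
yaw=-0.06
env.reach([446.8,32.8,170],tool(np.pi+yaw)); go(446.8,32.8,100,yaw,rate=80)
set_gripper(50); s=env.read_state(); print(s['width'],s['grip_force'],s['tool_pos'],s['force'],s['time_s'])
E
```

```text
0.06 disc off -0.0 -0.0 size [69.2 49.4] deg 1.65
0.06 bar off 0.7 0.1 size [69.5 49.3] deg 1.69
0.1 disc off -0.1 0.1 size [49.3 69.1] deg -0.3
0.1 bar off 0.7 0.2 size [49.5 69.5] deg -0.18
59.52766150112042 30.00059276819229 [446.91646796  32.78716032 100.20998853] [-1.50869357e+00 -7.44275417e-04  3.41808988e+00] 7.9
```

```bash
python3 - <<'E'
from a import *
x,y,yaw=464.7,-283.9,-0.168
go(446.8,32.8,180,-0.06,rate=150)
env.reach([x,y,150],tool(np.pi+yaw)); go(x,y,111,yaw,rate=100); env.hold(.2)
print(env.read_state()['width'],env.read_state()['force'])
hit=go(x,y,103,yaw,rate=15,f_stop=2.5); s=env.read_state(); print(hit,s['tool_pos'],s['force'],s['width'])
set_gripper(74); go(x,y,150,yaw,rate=100)
env.reach([450,-281,260],tool(np.pi)); im,p,P=snap('placed1'); s=env.read_state(); print(s['time_s'])
g=im.mean(2)
for c in blobs(g<135,1000): print(cen(c).round(),cv2.contourArea(c),rect(p,P,c,43))
cv2.imwrite('pics/p1c.png',cv2.resize(im[140:270,190:370],None,fx=4,fy=4,interpolation=cv2.INTER_CUBIC))
E
```

```text
59.377280350541035 [-0.61725631  0.7718787  -0.06163567]
True [ 464.81873413 -284.0593345   106.13419922] [-0.80090584 -0.08090904  5.36433363] 59.526672200945555
12.5583
[277. 346.] 78955.0 (array([ 628.5523, -278.7352], dtype=float32), [np.float32(279.828), np.float32(788.38464)], np.float32(1.5704538))
[545. 194.] 1580.5 (array([444.1731   ,   0.8655014], dtype=float32), [np.float32(42.85061), np.float32(61.711845)], np.float32(0.015398264))
[275. 207.] 5110.5 (array([ 460.1765, -283.9682], dtype=float32), [np.float32(64.38195), np.float32(89.4802)], np.float32(-0.1773895))
[408. 145.] 1545.0 (array([ 395.19116, -154.88403], dtype=float32), [np.float32(40.607975), np.float32(45.768665)], np.float32(1.3557397))
```

View pics/p1c.png

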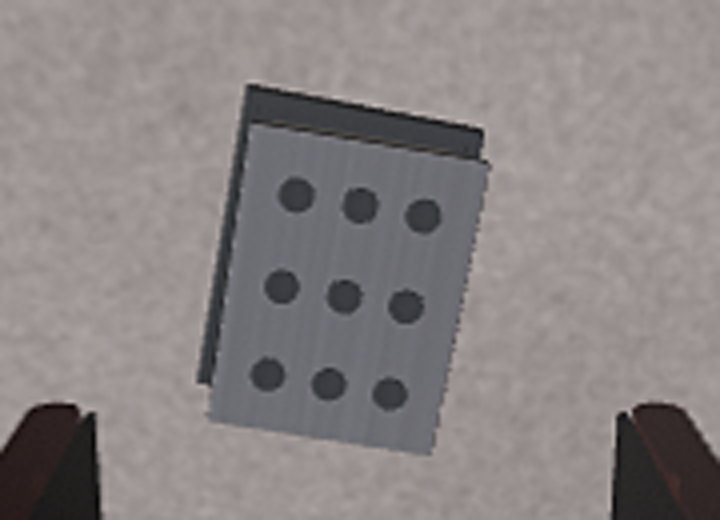

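```bash
cat >> a.py <<'E'
s0=0.096
EX=R.from_euler('z',s0).as_matrix()@R.from_euler('y',-30,degrees=True).as_matrix()
QT=tool(np.pi+s0,-np.pi/6)
assert np.allclose(R.from_quat(QT).as_matrix()[:,2],-EX[:,2])
def pick(tag,h=13):
    n=EX[:,2]; t=np.array(tag)+n*(-28.5+h+80)
    env.reach(t+n*100,QT); env.move_l(t+n*25,rate=120); hit=env.move_l(t,rate=50,f_stop=12)
    s=env.read_state();print('at',hit,s['tool_pos'].round(1),t.round(1),s['force'].round(1))
    set_gripper(40); s=env.read_state();print('grip',s['width'],s['grip_force'],s['force'].round(1))
    env.move_l(t+n*110,rate=100); s=env.read_state();print('out',s['width'],s['force'].round(1),s['time_s'])
def edge(name):
    """near top edge of the held cassette in tool coordinates (plane tool z=59)"""
    im,p,_=snap(name); T=np.array(p['tool_from_camera']); m=(im.mean(2)>110)&(np.ptp(im.astype(int),axis=2)<40)
    return im,p,T
E
python3 - <<'E'
from a import *
p=viewer.camera_params('wrist');P=np.load('pics/placed1.npy');g=cv2.imread('pics/placed1.png').mean(2)
sub=np.zeros_like(g,bool);sub[160:250,235:315]=True
d=[c for c in blobs((g<80)&sub,20) if cv2.contourArea(c)<120];w=np.array([onplane(p,P,cen(c),(0,0,43))[0] for c in d])
print(len(d),w.mean(0)); 
c=max(blobs((g>84)&(g<132)&sub,800),key=cv2.contourArea);print(rect(p,P,c,43))
env.reach([435,0,275],QT)
pick((554.1,37.9,82.4))
im,_,_=snap('held1'); cv2.imwrite('pics/h1c.png',im[100:400,100:460])
E
```

```text
9 [ 465.07376051 -283.11318348   43.        ]
(array([ 465.05328, -283.0804 ], dtype=float32), [np.float32(60.694263), np.float32(79.951706)], np.float32(-0.17202675))Traceback (most recent call last):
  File "<stdin>", line 8, in <module>
  File "a.py", line 9, in pick
    env.reach(t+n*100,QT); env.move_l(t+n*25,rate=120); hit=env.move_l(t,rate=50,f_stop=12)
                           ~~~~~~~~~~^^^^^^^^^^^^^^^^^
station.IKError: the arm cannot follow that straight line within its joint ranges
```

```bash
python3 - <<'E'
from a import *
n=EX[:,2]; t=np.array((554.1,37.9,82.4))+n*(64.5)
print(env.read_state()['qpos'].round(2),env.read_state()['tool_pos'].round(0),t.round(0))
for nm,q in(('x down',QT),('x up',tool(s0,np.pi/6))):
    for d in (100,75,50,25,0):
        for dt in(0,): 
            k=env.ik(t+n*d,q); print(nm,d,None if k is None else k.round(2))
E
```

```text
[ 0.02  0.24  2.27  0.32  0.12 -1.96] [473.  30. 224.] [522.  35. 138.]
x down 100 [ 0.02  0.24  2.27  0.32  0.12 -1.96]
x down 75 None
x down 50 None
x down 25 None
x down 0 None
x up 100 [0.02 0.24 2.27 0.32 0.12 1.18]
x up 75 None
x up 50 None
x up 25 None
x up 0 None
```

```bash
cat >> a.py <<'E'
QU=tool(s0,np.pi/6)   # tool x up the slope
def uq(name,tag,ds):
    for d in ds:
        k=env.ik(np.array(tag)+EX[:,2]*(64.5+d),QU); print(name,d,None if k is None else k.round(2))
DISC=(554.1,37.9,82.4);BAR=(564.2,-63.7,80.8)
E
python3 - <<'E'
from a import *
env.reach([450,20,265],QU); q=env.read_state()['qpos'].copy(); print(q.round(2))
env.move_joints([q[0],q[1],q[2],np.pi-.1,.2,q[5]+q[3]-np.pi+.1])
print(env.read_state()['tool_pos'],env.read_state()['time_s'])
uq('disc',DISC,(100,75,60,45,30,15,0)); uq('bar',BAR,(100,75,60,45,30,15,0))
E
```

```text
[-0.01  0.11  2.28  0.23  0.23  1.26]
[522.09065667  11.90523132 329.93714355] 19.1417
disc 100 [0.02 0.24 2.27 0.32 0.12 1.18]
disc 75 None
disc 60 None
disc 45 None
disc 30 None
disc 15 None
disc 0 None
bar 100 [-0.25  0.26  2.23  0.86  0.23  0.42]
bar 75 [-0.24  0.33  2.22  1.05  0.19  0.23]
bar 60 [-0.24  0.37  2.21  1.19  0.18  0.1 ]
bar 45 [-0.23  0.4   2.2   1.34  0.16 -0.05]
bar 30 [-0.22  0.44  2.19  1.49  0.16 -0.2 ]
bar 15 [-0.22  0.48  2.18  1.65  0.16 -0.36]
bar 0 [-0.21  0.51  2.16  1.8   0.16 -0.5 ]
```

```bash
python3 - <<'E'
from a import *
p=viewer.camera_params('top');P=np.array(p['pose'])
L=onplane(p,P,[(240,200),(333,195),(240,188),(332,181)],(0,0,177)); print(L.round(1))
xl=np.interp(38,[L[1,1],L[0,1]],[L[1,0],L[0,0]]);print('near edge at y=38',xl)
U=np.array(DISC)-28.5*EX[:,2]
def qt(th): return tool(s0,th)
for deg in (14,18,20,22,24,26,28,30,34,38):
    th=np.radians(deg);Rm=R.from_quat(qt(th)).as_matrix();zt=-Rm[:,2]
    t=U+EX[:,2]*32+zt*61     # grasp point kept 32 mm above the slope
    cl=[(np.array([xl,38,z])-t)@Rm[:,0]-37.5 for z in(157,177)]
    print(deg,'clear',np.round(cl,1),[None if (k:=env.ik(t+EX[:,2]*d,qt(th))) is None else k[3:5].round(2).tolist() for d in(90,60,30,0)])
E
```

```text
[[ 584.2  117.4  177. ]
 [ 597.7 -138.3  177. ]
 [ 618.   117.8  177. ]
 [ 637.4 -136.3  177. ]]
near edge at y=38 588.3862995839539
14 clear [14.6 19.5] [[0.03, 0.51], [0.03, 0.46], [0.04, 0.41], [0.04, 0.37]]
18 clear [18.7 24.9] [[0.05, 0.41], [0.06, 0.36], [0.06, 0.31], [0.07, 0.27]]
20 clear [20.7 27.5] [[0.06, 0.36], [0.07, 0.31], [0.08, 0.26], [0.1, 0.21]]
22 clear [22.6 30.1] [[0.08, 0.31], [0.1, 0.25], [0.12, 0.2], [0.15, 0.16]]
24 clear [24.4 32.5] [[0.11, 0.26], [0.14, 0.2], [0.18, 0.15], None]
26 clear [26.1 34.9] [[0.15, 0.21], [0.21, 0.15], None, None]
28 clear [27.8 37.2] [[0.23, 0.15], None, None, None]
30 clear [29.4 39.4] [None, None, None, None]
34 clear [32.3 43.5] [None, None, [2.87, 0.15], [2.94, 0.2]]
38 clear [34.8 47.2] [[2.81, 0.16], [2.92, 0.22], [2.97, 0.28], [3.0, 0.33]]
```

```bash
cat > b.py <<'E'
from a import *
QP=tool(np.pi+s0,np.radians(-20)); RP=R.from_quat(QP).as_matrix()
n=EX[:,2]; REL=RP.T@(-32*n+61*RP[:,2])   # underside centre of the cassette in the tool frame
def pick(tag):
    U=np.array(tag)-28.5*n; t=U-RP@REL
    env.reach(t+n*95,QP); env.move_l(t+n*25,rate=120); hit=env.move_l(t,rate=50,f_stop=12)
    s=env.read_state();print('at',hit,s['tool_pos'].round(1),t.round(1),s['force'].round(1))
    set_gripper(40); s=env.read_state();print('grip',s['width'],s['grip_force'],s['force'].round(1))
    env.move_l(t+n*12,rate=40);env.move_l(t+n*105,rate=100); s=env.read_state();print('out',s['width'],s['force'].round(1),s['time_s'])
def place(x,y,z,yaw,rel=REL):
    q=tool(np.pi+yaw,np.radians(10)); f=lambda dz:np.array([x,y,z+dz])-R.from_quat(q).as_matrix()@rel
    env.reach(f(60),q); env.move_l(f(6),q,rate=80); env.hold(.2); print(env.read_state()['force'].round(1))
    hit=env.move_l(f(-4),rate=12,f_stop=2.5); s=env.read_state()
    print('down',hit,(s['tool_pos']-f(0)).round(2),s['force'].round(1),s['width'])
    set_gripper(66); env.move_l(f(60),rate=120)
E
python3 - <<'E'
from b import *
env.reach([440,10,275],tool(np.pi+s0,np.radians(-20)))
pick(DISC)
im,p,_=snap('held1'); cv2.imwrite('pics/h1c.png',cv2.resize(im[170:420,150:410],None,fx=2,fy=2))
T=np.array(p['tool_from_camera']);K=np.array([[p['fx'],0,p['cx']],[0,p['fy'],p['cy']],[0,0,1]])
# predicted pixels of the held cassette's top corners
S=R.from_euler('y',-10,degrees=True).as_matrix() # square frame axes in tool: x, y, z(down)
for sx in(1,-1):
  for sy in(1,-1):
    X=REL+S@np.array([35*sx,25*sy,-34]); c=np.linalg.inv(T)@np.r_[X,1]
    print(sx,sy,cv2.projectPoints((c[:3]*[1,-1,-1])[None],np.zeros(3),np.zeros(3),K,np.array(p['dist']))[0].ravel().round(1))
E
```

```text
at False [531.5  35.8 142.4] [531.6  35.7 142.8] [-0.4  0.7 -1.3]
grip 49.73006754484315 29.999962002038956 [-1.2  0.2  1.4]
out 49.83937941449932 [-0.3  0.2 -1. ] 25.4417
1 1 [326.5 206.8]
1 -1 [226.5 206.8]
-1 1 [323.8 338.3]
-1 -1 [229.4 338.3]
```

View pics/h1c.png

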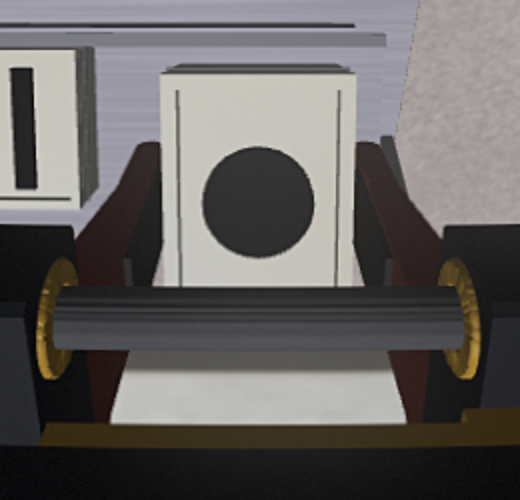

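The held cassette's near edge is at row 206, against 206.8 predicted. Its centre column is about 2.7 px to the right of prediction, so the wrist camera reads y about 1 mm high. I'll correct for that and place it.

```bash
python3 - <<'E'
from b import *
env.reach([430,-40,290],tool(np.pi-.05,np.radians(10)))
place(464.9,-284.0,43,-0.168)
env.reach([450,-281,270],tool(np.pi)); im,p,P=snap('placed2'); g=im.mean(2)
c=near(blobs(g>166,500),276,215);print('cassette top',rect(p,P,c,77),env.read_state()['time_s'])
cv2.imwrite('pics/p2c.png',cv2.resize(im[140:270,190:370],None,fx=4,fy=4,interpolation=cv2.INTER_CUBIC))
E
```

```text
[-0.3 -0.6 -1.8]
down True [ 0.12 -0.05  3.53] [0.6 0.8 4.9] 49.984775990562454
cassette top (array([ 465.15137, -282.8858 ], dtype=float32), [np.float32(50.522385), np.float32(70.54528)], np.float32(-0.17546427)) 30.25
```

View pics/p2c.png

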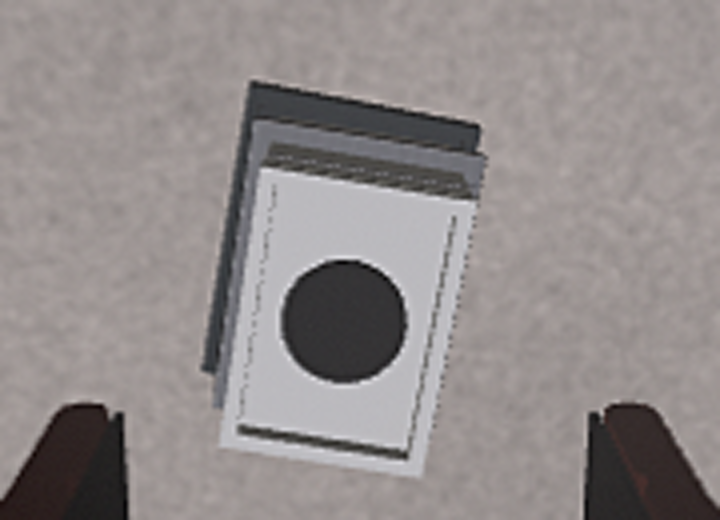

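Disc cassette sits square on the plate: measured centre (465.2,-282.9) against plate (465.1,-283.1). It touched down 3.5 mm early, so the cassette sits deeper in the grip than assumed. I'll allow for that with the bar cassette, and check the insertion height before releasing.

```bash
sed -i "s/^    set_gripper(66)/    if (s['tool_pos']-f(0))[2]>3: raise SystemExit('not seated')\n    set_gripper(66)/" b.py; python3 - <<'E'
from b import *
env.reach([440,-40,290],QP)
pick(BAR)
env.reach([430,20,290],tool(np.pi,np.radians(10)))
place(442.6,305.6,4,-0.245,REL+RP.T@(-3.5*n))
env.reach([430,304,265],tool(np.pi)); im,p,P=snap('placed3'); g=im.mean(2)
c=near(blobs(g>166,500),282,205);print('cassette top',rect(p,P,c,38),env.read_state()['time_s'])
cv2.imwrite('pics/top1.png',viewer.camera('top'))
cv2.imwrite('pics/p3c.png',cv2.resize(im[130:260,190:370],None,fx=4,fy=4,interpolation=cv2.INTER_CUBIC))
E
```

```text
at False [541.6 -65.8 140.8] [541.7 -65.9 141.2] [ 0.3 -0.3  1.1]
grip 49.91307643620601 29.99964952468872 [-0.4 -0.3  0.4]
out 50.20500986289795 [-0.1  0.6 -1. ] 34.9833
[ 0.1  0.6 -1.5]
down True [-0.03 -0.06 -1.63] [ 0.1 -0.9  4.7] 49.87700375904468
cassette top (array([442.9897 , 306.46848], dtype=float32), [np.float32(50.41842), np.float32(70.20784)], np.float32(-0.24543917)) 40.2417
```

View pics/p3c.png

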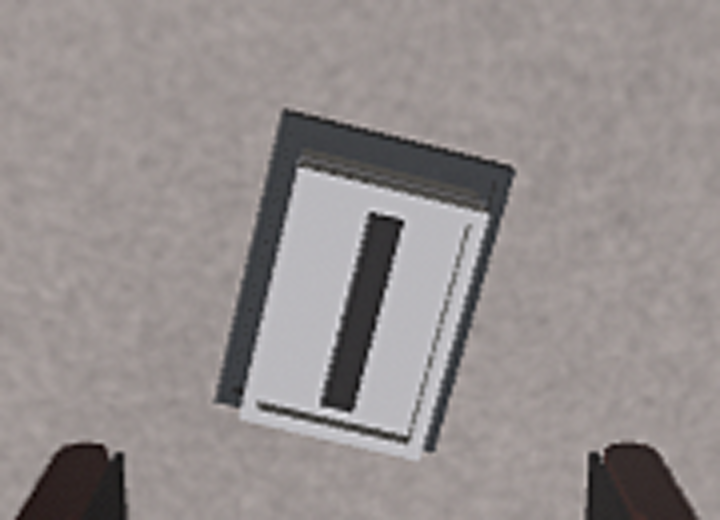

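Bar cassette sits flat and centred in the empty nest: measured (443.0,306.5) against nest (442.6,306.5). The gripper is well clear, so I'm handing in.

```bash
python3 -c "
from h import *
a=cv2.imread('pics/top0.png').astype(int);b=cv2.imread('pics/top1.png').astype(int)
for x,y in[(231,279),(336,272),(181,179),(401,166),(443,226),(127,263)]: print((x,y),np.abs(a-b)[y-8:y+9,x-8:x+9].mean().round(1))
print(workorder.sign_off())"
```

```text
(231, 279) 3.2
(336, 272) 3.2
(181, 179) 3.3
(401, 166) 3.1
(443, 226) 3.2
(127, 263) 47.7
the job is handed in; nothing more can be done
None
```

Job handed in at about 40 s: the spacer plate and then the passed cassette are stacked squarely in the started nest, and the rejected cassette lies flat in the other; a before/after top-view check showed the dish, jar, reagent bottle, tip box and beaker unmoved, but the picture changed at the timer's spot, which I took to be the arm parked over that side and did not confirm.

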